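# Pass two ground blade bars through the bench demagnetiser with a push stick

### The arm

A 6-joint arm with a two-finger parallel gripper is mounted at the origin on a cart in front of the work surface, level with it; the furniture and walls round the work are solid. World frame = base frame: x ahead of the robot, y to its left, z up, the work surface at z = 0. Lengths are in m, angles in rad, forces in N, time in s.
With the tool pointing down it reaches from about 0.4 to 0.825 m from the base axis. Payload 7 kg.
Tool frame: the origin (TCP) lies midway between the tips of the shut fingers; the grasp point (between the pads) lies 19 mm behind it; y points along the fingers, z is the direction in which the jaws open and shut, and the axes are right-handed (so a half turn about y gives the same grasp; the last joint's range is limited). The gripper opens to 88 mm and grips with 3 to 60 N. Pads are 19 mm wide; open, the fingers measure 130 mm over their backs; the gripper's body (78 mm by 193 mm) begins 47 mm behind the grasp point.
Start: joints at [1.409, 0.359, 0.012, 0, -1.224, -0.288], TCP at [0.293, 0.608, 0.227] pointing down, gripper open.
Joint ranges: [-3.07, 3.07], [-1.43, 2.12], [-1.02, 1.25], [-3.03, 1.67], [-3.05, -0], [-3.03, 3.03]. Speed limits (rad/s): [2.39, 2.39, 3.01, 3.14, 3.14, 3.14].

### API

Orientations are given as [roll, pitch, yaw] about the fixed x, y, z axes, in that order (R = Rz(yaw) Ry(pitch) Rx(roll)).
In Python, from station import readout, eyes, job, nets gives the robot as it stands.
- The arm moves only by the tool play_rows, never from a script. Its argument "increments" is a list of rows, each an object with "linear": the shift along the tool's x, y, z in m, a list of three; "rotation": the turn, a rotation vector about the tool's x, y, z in degrees, a list of three; "claw": the closure, from 0 (fully open) to 1 (shut). A call has 1 to 5 rows; each row is the pose to reach, as a shift and turn from the pose measured when the call began, along the tool's axes at that moment; what a row does not reach only later rows make up. A row lasts 1/8 s, in which the tool goes at most 62.5 mm and 10.7 degrees, less where a joint would pass 70% of its speed; a pose out of reach is approached as far as the arm can. A call with a gripper value outside its range is refused whole. The fingers move at their own pace and stop on an object; "newtons" is the grip in N (left out, the last holds). Time passes only in rows, so rows that repeat a pose let the fingers close. It gives the time, the measured TCP pose, the force and the opening at its end, in the units of the state.
- readout.get_state(): the state, without advancing time (a new reading comes with each control period).
- eyes.grab_frame(name): name is "scene" or "top"; returns (picture, depth): 420x560x3 uint8, blue, green, red; 420x560 float32, m along the optical axis (not along the pixel's ray), 0 where there is no reading.
- eyes.camera_model(name): a dict with "intrinsics" (3x3 intrinsics, pixels), "k1" (the pictures are not rectified: a ray, as slopes to the right and down, at radius r is drawn at 1 + k1 r^2 times it, then the intrinsics apply), "R" (3x3) and "t" (3): a world point X has camera coordinates R X + t. Camera axes: x right, y down, z forward; pixel columns grow to the right and rows downward; lengths in m; the calibration is good to about 2 mm. A picture is of the moment at which its call begins. camera_model takes no time and is no camera call.
- job.job_done(): hands the job in, once; it reports no verdict.
Trained networks look in the newest picture that a camera, given by its name, has taken for a name from the list of things; names that differ only in an ending like _2 or _b are one class to them, and where a whole thing is asked for, a point or a joint stands for the part that bears it (a point fixed in the world has none). Each returns a list of dicts, best first, with "score" (0 to 1); they miss things now and then, are a little off and sometimes report something else, mostly with a low value. They report only what shows in the picture. A call takes as long as a camera call.
- nets.regions_of(label, camera): "region" (420x560 bool, what is visible of it) and "rect" ([left, top, right, bottom] in pixels, round what is visible of it).
The state is a dict: "t": time; "q": joint angles; "qd": joint speeds; "joint_efforts": joint torques, N m; "eef_pos": TCP position; "ee_rot": TCP orientation; "force": force on the tool from outside, world axes, zero at the start; "moment": the same for the moment, N m; "width": finger opening in m.
Only numpy, scipy, OpenCV 4.12 (cv2) and the standard library are available. Lean on these libraries where they do the work, as an engineer would, in place of code of your own. Each camera call takes 0.05 s, during which the arm holds its last target.

### The job

The two ground blade bars are still magnetic from the grinding chuck. With the wooden push stick, not with your fingers, push each bar slowly (about 10 cm a second) under its orange flap and right through the running demagnetiser, until both lie on the outfeed tray wholly clear of the machine's exit, side by side with their trailing ends level. Then lay the stick flat on the bench top, and leave everything else where it lies.

Things in the scene. Friction and masses are not known exactly. Their poses are not given: they have to be found in the camera images.
- demagnetiser: bench tunnel demagnetiser, fixed: blue coil housing 250 mm across (its x) x 80 mm along the feed (its y) x 118 mm high, over a flat dark steel deck whose top is 8 mm above the bench. Origin on the bench under the tunnel's middle; work is fed toward its -y. White guide rails, 12 mm above the deck, run the deck's whole length and make two straight lanes (near, far), each 82 mm wide, open to the tunnel 22 mm high
- infeed (a point): middle of the deck's infeed end, at deck height: 244 mm from the machine's origin toward its +y. The end is open, with a rounded edge; nothing but bench lies before it
- entrance_near (a point): middle of the near lane (x = -45 mm of the machine) at the yellow entrance frame's face, deck height; y = +54 mm of the machine. An orange guard flap 78 mm wide hangs just inside, hinged along its top edge, its lower edge 4 mm above the deck; it swings freely inward when work is pushed against it and falls shut again
- entrance_far (a point): the same for the far lane (x = +45 mm, y = +54 mm of the machine), which has a flap of its own
- exit (a point): middle of the grey exit frame's face, at deck height (y = -44 mm of the machine). The outfeed tray beyond is the same deck with its two lanes, and ends in a lip 12 mm high at y = -269 mm
- bar_near: ground steel blade bar lying in the infeed of the near lane (x = -45 mm of the machine), 72 mm wide (its x) x 159 mm long (its y, along the lane) x 10 mm thick, 0.4 to 0.75 kg; origin at the centre of its underside. To be slid along, not gripped
- bar_far: ground steel blade bar lying in the infeed of the far lane (x = +45 mm of the machine), 72 mm wide (its x) x 156 mm long (its y, along the lane) x 10 mm thick, 0.4 to 0.75 kg; origin at the centre of its underside. To be slid along, not gripped
- tail_near (a point): trailing end of the near bar: middle of its end face on the side away from the tunnel (+79.5 mm along the bar's y, half its thickness up)
- tail_far (a point): trailing end of the far bar: middle of its end face on the side away from the tunnel (+78 mm along the bar's y, half its thickness up)
- push_stick: wooden push stick, 0.12 kg, lying flat on the bench: shaft 22 mm wide x 12 mm thick along its y, from y = +20 mm to a T-shaped nose 48 mm wide x 12 mm thick whose black rubber face is at y = -215 mm. A red upright grip block 26 mm wide (its x) x 36 mm (its y) rises over the origin to 74 mm above the underside; it is the part to hold, across its 26 mm, from above. Origin at the underside below the grip; z is up
- stick_nose (a point): middle of the push stick's rubber nose face (-215 mm along the stick's y, 6 mm above its underside)
- oil_stone: green dressing stone, 25 x 100 x 13 mm, lying on the bench (bystander); origin at the centre of its underside
- v_block: bright steel V block, 55 x 36 x 32 mm, standing on the bench (bystander); origin at the centre of its underside
- loupe: black magnifier barrel, 41 mm across, 36 mm high, standing on the bench (bystander); origin at the centre of its underside

How it is judged:
On the way, in this order (a step that is already met when the one before it is completed fails the run):
1. the push stick pushes the first bar (either one) through the tunnel (((y of bar_near in the frame of demagnetiser between -0.06 and 0.06 m and contact force between push_stick and bar_near above 0.2 N) or (y of bar_far in the frame of demagnetiser between -0.06 and 0.06 m and contact force between push_stick and bar_far above 0.2 N))), for 0.1 s.
2. with the first bar out on the outfeed tray, the push stick pushes the other one through the tunnel (((y of tail_near in the frame of demagnetiser between -0.125 and -0.046 m and (y of bar_far in the frame of demagnetiser between -0.06 and 0.06 m and contact force between push_stick and bar_far above 0.2 N)) or (y of tail_far in the frame of demagnetiser between -0.125 and -0.046 m and (y of bar_near in the frame of demagnetiser between -0.06 and 0.06 m and contact force between push_stick and bar_near above 0.2 N)))), for 0.1 s.
At the end, for the whole second after the job is handed in: Both bars lie flat and still on the outfeed tray, their trailing ends beyond the exit frame's face (by 2 to 81 mm) and level with each other within 10 mm; the push stick lies flat and still on the bench top itself (not on the deck) (y of tail_near in the frame of demagnetiser between -0.125 and -0.046 m and height (world z) of bar_near between 0.004 and 0.012 m and angle between each of bar_near, bar_far's own z axis and vertical below 0.05 rad and linear speed of each of bar_near, bar_far, push_stick below 0.01 m/s and y of tail_far in the frame of demagnetiser between -0.125 and -0.046 m and height (world z) of bar_far between 0.004 and 0.012 m and y of tail_near in the frame of tail_far between -0.01 and 0.01 m and height (world z) of push_stick below 0.005 m and angle between push_stick's own z axis and vertical below 0.06 rad); the robot touches nothing.
It fails at once if the robot itself touches a blade bar (contact force between any of the fingers, the arm and bar_near above 0.5 N or contact force between any of the fingers, the arm and bar_far above 0.5 N).
It fails at once if a bar moves faster than 25 cm a second (linear speed of any of bar_near, bar_far above 0.25 m/s).
It fails at once if a bystander (dressing stone, V block, magnifier) is moved by more than 2 cm (distance of any of oil_stone, v_block, loupe from where it was at the start of the episode above 0.02 m).
It also fails if it takes over 58 s, if anything falls off the work surface, if the arm or the gripper's body presses on something with over 40 N, if the wrist force passes 120 N, or if a joint passes its speed limit or range.

## Working session

There is one attempt and no reset: what is moved stays moved. The work goes in short steps, Python scripts to look and compute and a tool call to move; the robot and the scene stay as the last step left them, time stands still between calls to the robot, and variables do not carry over. Pictures are saved under pics/ and viewed, and the job is handed in when it is done.

Besides the shell and the picture viewer there is one more tool, called after "Call:" as name([rows], argument=value, ...), one row to a line, values as JSON. play_rows: Moves the arm, as the interface text tells. Its arguments: {"type":"object","properties":{"increments":{"type":"array","items":{"type":"object","properties":{"linear":{"type":"array","items":{"type":"number"}},"rotation":{"type":"array","items":{"type":"number"}},"claw":{"type":"number"}}}},"newtons":{"type":"number"}},"required":["increments"]}

```bash
mkdir -p pics; ls
python3 - <<'E'
from station import readout, eyes, job, nets
import cv2, numpy as np
for n in ("scene","top"):
    p,d=eyes.grab_frame(n); cv2.imwrite(f"pics/{n}0.png",p); np.save(f"pics/{n}0.npy",d)
    m=eyes.camera_model(n); print(n,{k:np.round(np.array(v),4).tolist() for k,v in m.items()})
print(readout.get_state())
E
```

```text
pics
scene {'intrinsics': [[434.3175, 0.0, 277.1057], [0.0, 434.3175, 220.1836], [0.0, 0.0, 1.0]], 'k1': 0.0186, 'R': [[0.6808, -0.7325, -0.0034], [-0.6373, -0.5901, -0.4957], [0.3611, 0.3396, -0.8685]], 't': [-0.2857, 0.4137, 0.8005]}
top {'intrinsics': [[432.782, 0.0, 279.8666], [0.0, 432.782, 204.4855], [0.0, 0.0, 1.0]], 'k1': -0.0066, 'R': [[0.0013, -0.9999, 0.0134], [-0.9831, -0.0038, -0.1832], [0.1832, -0.0129, -0.983]], 't': [0.087, 0.5278, 1.0091]}
{'t': 0.1, 'q': array([ 1.40909441e+00,  3.59316334e-01,  1.11482355e-02, -2.97038156e-04,
       -1.22408154e+00, -2.88085485e-01]), 'qd': array([-0.00132258, -0.00071469,  0.0033674 ,  0.00274617,  0.00063105,
       -0.00095896]), 'joint_efforts': array([-3.81111953e-03, -5.84161949e+01,  2.93748003e+01,  7.01539278e+00,
        1.01987863e-02, -5.49186177e-05]), 'eef_pos': array([0.29332052, 0.60745844, 0.22571677]), 'ee_rot': array([-1.56932356e+00,  1.45206498e-04,  2.69170422e+00]), 'force': array([-0.09365344,  0.00128701, -0.41850823]), 'moment': array([-0.00878926, -0.0089522 ,  0.02297089]), 'width': 0.08792471577161824}
```

View pics/scene0.png

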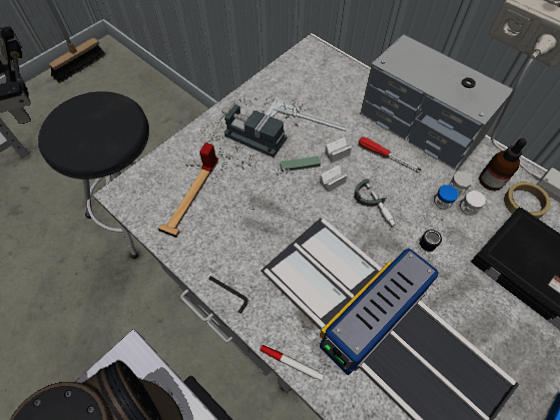

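View pics/top0.png

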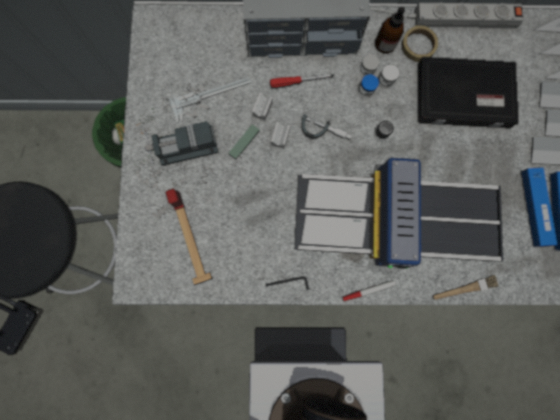

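```bash
cat > h.py <<'E'
import numpy as np, cv2
from station import readout, eyes, job, nets
def cloud(n,d):
    m=eyes.camera_model(n);K=np.array(m["intrinsics"]);R=np.array(m["R"]);t=np.array(m["t"])
    v,u=np.mgrid[0:420,0:560].astype(float)
    D=np.array([m["k1"],0,0,0,0.])
    p=cv2.undistortPoints(np.stack([u.ravel(),v.ravel()],1)[:,None],K,D)[:,0].reshape(420,560,2)
    c=np.dstack([p[...,0]*d,p[...,1]*d,d]); return (c-t)@R
def ray(n,uv,z):
    m=eyes.camera_model(n);K=np.array(m["intrinsics"]);R=np.array(m["R"]);t=np.array(m["t"])
    p=cv2.undistortPoints(np.array(uv,float).reshape(-1,1,2),K,np.array([m["k1"],0,0,0,0.]))[:,0]
    r=np.c_[p,np.ones(len(p))]@R; o=-R.T@t
    return o+r*((z-o[2])/r[:,2])[:,None]
E
python3 - <<'E'
from h import *
for n in ("scene","top"):
    p,d=eyes.grab_frame(n); X=cloud(n,d)
    print(n, "bench z", np.median(X[...,2][(d>0)&(abs(X[...,2])<.01)]))
    vis=p.copy()
    for lab in ["demagnetiser","bar_near","bar_far","push_stick","oil_stone","v_block","loupe"]:
        for r in nets.regions_of(lab,n)[:3]:
            g=r["region"]&(d>0)
            if g.sum()<10: continue
            P=X[g]; z=np.percentile(P[:,2],[5,50,95])
            c,s,a=cv2.minAreaRect((P[abs(P[:,2]-z[1])<.012][:,:2]*1000).astype(np.float32))
            print(lab,round(r["score"],2),np.array(r["rect"]).astype(int).tolist(),np.round(c),np.round(s),round(a,1),np.round(z*1000))
E
```

```text
scene bench z 0.0005552363256729647
bar_near 0.59 [272, 250, 348, 319] [466. -47.] [154.  78.] 83.2 [13. 17. 20.]
bar_far 0.79 [303, 228, 374, 291] [560. -55.] [156.  78.] 87.0 [13. 17. 20.]
oil_stone 0.59 [280, 156, 322, 170] [704. 186.] [ 42. 100.] 53.6 [-0. 12. 16.]
v_block 0.95 [320, 168, 347, 193] [714.  87.] [37. 51.] 75.0 [ 6. 23. 33.]
loupe 0.56 [260, 218, 519, 418] [ 536. -212.] [521. 315.] 86.8 [  6.  12. 122.]
loupe 0.55 [419, 230, 440, 250] [ 729. -183.] [37. 38.] 44.6 [ 4. 31. 38.]
top bench z -0.0002632709666854248
demagnetiser 0.58 [290, 158, 503, 268] [ 500. -211.] [521. 243.] 86.8 [  5.  16. 122.]
bar_near 0.57 [299, 214, 365, 248] [467. -45.] [156.  75.] 84.6 [12. 16. 20.]
bar_far 0.73 [304, 180, 365, 208] [559. -53.] [153.  72.] 86.6 [12. 17. 20.]
bar_far 0.4 [161, 189, 211, 285] [461. 322.] [254.  44.] 20.8 [ 1. 12. 73.]
push_stick 0.71 [163, 190, 211, 283] [454. 309.] [231.  41.] 16.8 [ 8. 12. 74.]
oil_stone 0.62 [229, 122, 254, 157] [702. 185.] [ 30. 100.] 54.5 [ 3. 12. 16.]
v_block 0.68 [372, 118, 394, 140] [ 732. -182.] [40. 40.] 18.9 [ 1. 32. 37.]
v_block 0.57 [270, 120, 290, 145] [717.  89.] [36. 56.] 75.2 [ 8. 25. 34.]
loupe 0.48 [375, 119, 392, 142] [ 732. -182.] [40. 40.] 18.9 [ 1. 32. 37.]
```

Run:
```python
import cv2
p=cv2.imread("pics/top0.png")
cv2.imwrite("pics/a.png",cv2.resize(p[165:275,285:515],None,fx=3.4,fy=3.4,interpolation=cv2.INTER_CUBIC))
cv2.imwrite("pics/b.png",cv2.resize(p[175:295,150:230],None,fx=5,fy=5,interpolation=cv2.INTER_CUBIC))
```

```text
(no output)
```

View pics/a.png

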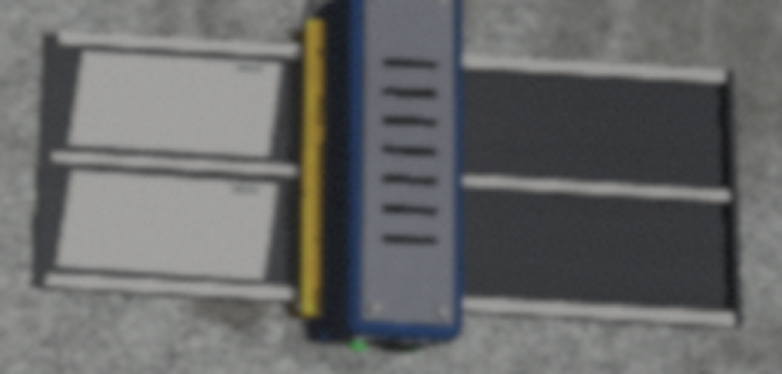

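View pics/b.png

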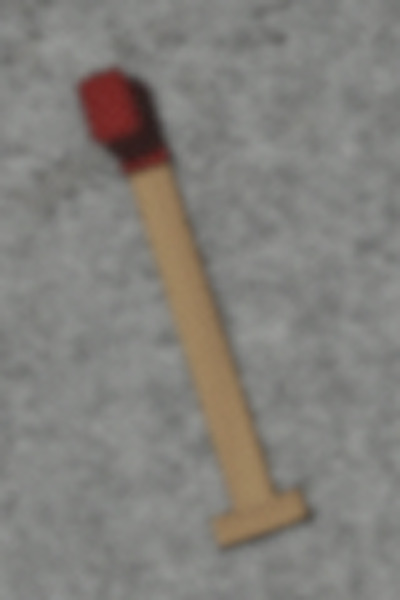

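Run:
```python
from h import *
for n in ("scene","top"):
    p=cv2.imread(f"pics/{n}0.png"); d=np.load(f"pics/{n}0.npy"); X=cloud(n,d)
    hsv=cv2.cvtColor(p,cv2.COLOR_BGR2HSV)
    x,y,z=X[...,0],X[...,1],X[...,2]
    reg=(d>0)&(x>.35)&(x<.65)&(y<.07)&(y>-.5)
    g=reg&(z>.108)&(z<.13)
    c,s,a=cv2.minAreaRect((X[g][:,:2]*1000).astype(np.float32)); print(n,"housing",c,s,a,np.median(z[g]))
    # deck+rails outline
    g=reg&(z>.004)
    c,s,a=cv2.minAreaRect((X[g][:,:2]*1000).astype(np.float32)); print("all",c,s,a, cv2.boxPoints((c,s,a)).round().tolist())
    # rails on outfeed: bright, projected at z=.02
    br=(hsv[...,2]>120)&(hsv[...,1]<60)&reg&(z<.03)&(y<-.26)
    v,u=np.nonzero(br); P=ray(n,np.c_[u,v],.02)[:,:2]*1000
    k=cv2.kmeans(P[:,:1].astype(np.float32),3,None,(3,50,.1),10,cv2.KMEANS_PP_CENTERS)[1].ravel()
    # refine with slope
    for it in range(5):
        L=[cv2.fitLine(P[k==i].astype(np.float32),cv2.DIST_HUBER,0,.01,.01).ravel() for i in range(3)]
        dist=np.stack([abs((P[:,0]-l[2])*l[1]-(P[:,1]-l[3])*l[0]) for l in L],1); k=dist.argmin(1)
    for i,l in sorted(enumerate(L),key=lambda q:q[1][2]): print("rail n",(k==i).sum(),"ang",np.degrees(np.arctan(l[0]/l[1])),"x at y=-205:",l[2]+(-205-l[3])*l[0]/l[1], P[k==i][:,1].min())
    # stick
    red=((hsv[...,0]<8)|(hsv[...,0]>172))&(hsv[...,1]>120)&(hsv[...,2]>60)&(y>.2)&(y<.5)&(x>.3)&(x<.7)&(d>0)
    g=red&(z>.068)&(z<.082)
    c,s,a=cv2.minAreaRect((X[g][:,:2]*1000).astype(np.float32)); print("grip top",c,s,a,g.sum(),np.median(z[g]),X[g][:,:2].mean(0))
    w=(hsv[...,0]>8)&(hsv[...,0]<25)&(hsv[...,1]>90)&(y>.2)&(y<.5)&(x>.3)&(x<.7)
    v,u=np.nonzero(w); P=ray(n,np.c_[u,v],.012)[:,:2]*1000
    P=P[np.hypot(*(P-np.median(P,0)).T)<180]
    sh=P[P[:,0]>np.percentile(P[:,0],25)]
    l=cv2.fitLine(sh.astype(np.float32),cv2.DIST_HUBER,0,.01,.01).ravel()
    dr=l[:2]*np.sign(-l[0]); t=(P-l[2:])@dr
    print("shaft dir",dr,"deg",np.degrees(np.arctan2(dr[1],dr[0])),"nose",l[2:]+dr*t.max(),"ext",t.max()-t.min(), len(P))
    print(" origin", l[2:]+dr*(t.max()-213))
```

```text
scene housing (502.45294189453125, -195.89453125) (79.44927978515625, 249.86203002929688) 86.73689270019531 0.12089196509509767
all (500.6589660644531, -215.2469482421875) (299.3411865234375, 564.0650634765625) 0.18872889876365662 [[350.0, 66.0], [352.0, -498.0], [651.0, -497.0], [649.0, 67.0]]
rail n 1501 ang -21.892605 x at y=-205: 339.94244 -375.0285437442748
rail n 615 ang -4.138675 x at y=-205: 487.4504 -493.91190855541186
rail n 2732 ang 3.233313 x at y=-205: 617.7676 -494.6059299124979
grip top (542.4299926757812, 347.3553466796875) (34.482421875, 23.93341636657715) 26.36880111694336 104 0.07430658945220425 [0.54152653 0.34645854]
shaft dir [-0.94065875 -0.33935407] deg -160.16248 nose [341.99141908 274.82893229] ext 207.70118714679074 711
 origin [542.35173243 347.11134878]
top housing (504.5609436035156, -193.70126342773438) (79.425048828125, 250.91607666015625) 86.80023193359375 0.11990953862161513
all (499.26318359375, -212.42059326171875) (295.80535888671875, 564.4583740234375) 0.05086839944124222 [[351.0, 70.0], [352.0, -495.0], [647.0, -495.0], [647.0, 70.0]]
rail n 1657 ang -1.8655132 x at y=-205: 374.35065 -489.71224602529895
rail n 376 ang 12.8317375 x at y=-205: 525.7029 -490.1197172980104
rail n 686 ang 9.9267 x at y=-205: 624.00555 -466.1275909860108
grip top (543.0244750976562, 347.2019958496094) (32.435150146484375, 21.007953643798828) 17.04644203186035 111 0.0729752892192984 [0.54258269 0.34697676]
shaft dir [-0.941432   -0.33720288] deg -160.29344 nose [344.86826863 276.37363096] ext 191.07967321963153 550
 origin [545.39328447 348.19784372]
```

Call:
play_rows([
  {"linear":[-0.05,0,0.02],"rotation":[0,-7,0],"claw":0},
  {"linear":[-0.11,0,0.04],"rotation":[0,-14,0],"claw":0},
  {"linear":[-0.17,0,0.06],"rotation":[0,-20,0],"claw":0},
], newtons=60)

```text
t: 1.27
eef_pos: [0.4203, 0.4798, 0.2267]
ee_rot: [-1.571, 0.0, 3.046]
force: [0.6, 0.9, -0.5]
width: 0.0877
```

```bash
cat > st.py <<'E'
from h import *
s=readout.get_state()
print("t",s["t"],"q",np.round(s["q"],3),"p",np.round(s["eef_pos"],4),"rpy",np.round(np.degrees(s["ee_rot"]),2),"F",np.round(s["force"],1),"M",np.round(s["moment"],2),"w",round(s["width"],4))
E
python3 st.py
```

```text
t 1.275 q [ 1.157  0.298 -0.076  0.    -1.197  0.318] p [0.4203 0.4798 0.2267] rpy [-9.002e+01  1.000e-02  1.745e+02] F [ 0.6  0.9 -0.5] M [ 0.09 -0.13  0.03] w 0.0877
```

Call:
play_rows([
  {"linear":[-0.04,0.03,0.036],"rotation":[0,-8,0],"claw":0},
  {"linear":[-0.08,0.06,0.072],"rotation":[0,-17,0],"claw":0},
  {"linear":[-0.12,0.09,0.108],"rotation":[0,-25.3,0],"claw":0},
  {"linear":[-0.1349,0.12,0.1204],"rotation":[0,-25.3,0],"claw":0},
  {"linear":[-0.1349,0.127,0.1204],"rotation":[0,-25.3,0],"claw":0},
])

```text
t: 1.9
eef_pos: [0.5431, 0.3448, 0.0974]
ee_rot: [-1.569, -0.003, -2.799]
force: [-0.6, 0.2, -0.3]
width: 0.0878
```

```bash
python3 st.py
python3 - <<'E'
from h import *
a=eyes.grab_frame("scene")[0]; b=eyes.grab_frame("top")[0]
f=lambda i:cv2.resize(i,None,fx=4,fy=4,interpolation=cv2.INTER_CUBIC)
cv2.imwrite("pics/c.png",np.hstack([f(a[100:250,130:230]),f(b[150:300,120:220])]))
E
```

```text
t 1.9 q [ 0.868  0.413 -0.22  -0.    -0.941  1.045] p [0.5431 0.3448 0.0974] rpy [ -89.92   -0.18 -160.37] F [-0.6  0.2 -0.3] M [-0.07 -0.01 -0.02] w 0.0878
```

View pics/c.png

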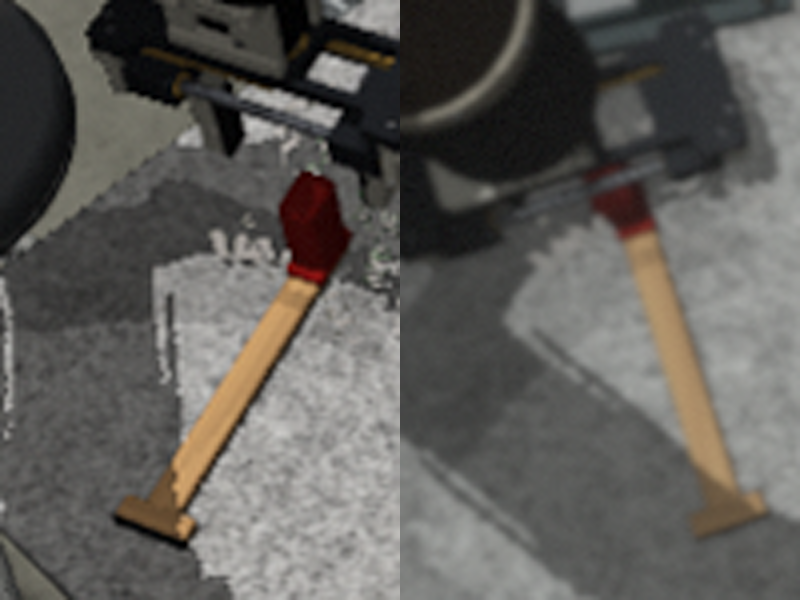

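Call:
play_rows([
  {"linear":[-0.001,0.03,-0.002],"rotation":[0,0,0],"claw":0},
  {"linear":[-0.001,0.061,-0.002],"rotation":[0,0,0],"claw":0},
  {"linear":[-0.001,0.061,-0.002],"rotation":[0,0,0],"claw":0.5},
  {"linear":[-0.001,0.061,-0.002],"rotation":[0,0,0],"claw":0.8},
  {"linear":[-0.001,0.061,-0.002],"rotation":[0,0,0],"claw":1},
], newtons=60)

```text
t: 2.62
eef_pos: [0.5438, 0.3503, 0.0402]
ee_rot: [-1.572, 0.002, -2.796]
force: [0.3, 0.3, 0.4]
width: 0.063
```

Call:
play_rows([
  {"linear":[0,0,0],"rotation":[0,0,0],"claw":1},
  {"linear":[0,0,0],"rotation":[0,0,0],"claw":1},
  {"linear":[0,0,0],"rotation":[0,0,0],"claw":1},
])

```text
t: 3.0
eef_pos: [0.5439, 0.3503, 0.0404]
ee_rot: [-1.572, 0.002, -2.796]
force: [0.2, 1.0, 0.2]
width: 0.0333
```

```bash
python3 st.py
```

```text
t 3.0 q [ 0.873  0.477 -0.269  0.    -0.822  1.043] p [0.5439 0.3503 0.0404] rpy [-9.0050e+01  1.3000e-01 -1.6019e+02] F [0.2 1.  0.2] M [-0.06 -0.03  0.  ] w 0.0333
```

Call:
play_rows([
  {"linear":[0,0,0],"rotation":[0,0,0],"claw":1},
  {"linear":[0,0,0],"rotation":[0,0,0],"claw":1},
  {"linear":[0,0,0],"rotation":[0,0,0],"claw":1},
])

```text
t: 3.38
eef_pos: [0.5438, 0.3502, 0.0403]
ee_rot: [-1.572, 0.002, -2.796]
force: [-0.7, -0.8, -0.9]
width: 0.0257
```

```bash
python3 st.py
```

```text
t 3.375 q [ 0.873  0.478 -0.269  0.    -0.822  1.043] p [0.5438 0.3502 0.0403] rpy [-9.004e+01  1.100e-01 -1.602e+02] F [-0.7 -0.8 -0.9] M [-0.19 -0.03 -0.03] w 0.0257
```

Call:
play_rows([
  {"linear":[0,-0.03,0],"rotation":[0,0,0],"claw":1},
  {"linear":[0,-0.05,0.015],"rotation":[0,-9,0],"claw":1},
  {"linear":[0,-0.05,0.03],"rotation":[0,-18,0],"claw":1},
  {"linear":[0,-0.05,0.05],"rotation":[0,-27,0],"claw":1},
  {"linear":[0,-0.05,0.07],"rotation":[0,-36,0],"claw":1},
])

```text
t: 4.0
eef_pos: [0.5675, 0.2837, 0.0902]
ee_rot: [-1.57, 0.002, -2.162]
force: [0.1, 0.4, -1.0]
width: 0.0255
```

```bash
cat > go.py <<'E'
# usage: go.py X Y Z yawdeg -> deltas in tool axes ; also machine coords
from h import *; import sys
from scipy.spatial.transform import Rotation as Ro
s=readout.get_state(); R=Ro.from_euler("xyz",s["ee_rot"])
O=np.array([.5035,-.1948,0]); a=np.radians(-3.23); M=np.array([[np.cos(a),-np.sin(a),0],[np.sin(a),np.cos(a),0],[0,0,1]])
print("machine TCP mm",np.round((s["eef_pos"]-O)@M*1000,1),"yaw",round(np.degrees(s["ee_rot"][2]),2),"F",np.round(s["force"],1),"t",s["t"],"q6",round(s["q"][5],2),"w",round(s["width"],4))
if len(sys.argv)>1:
    x,y,z,yaw=map(float,sys.argv[1:])   # machine mm, yaw deg
    T=O+M@(np.array([x,y,z])/1000)
    R2=Ro.from_euler("xyz",[-90,0,yaw],degrees=True)
    print("world",T.round(4),"lin",R.inv().apply(T-s["eef_pos"]).round(4),"rot",np.degrees((R.inv()*R2).as_rotvec()).round(2))
E
python3 go.py 45 462 80 -93.23
```

```text
machine TCP mm [ 36.9 481.4  90.2] yaw -123.9 F [ 0.1  0.4 -1. ] t 4.0 q6 1.78 w 0.0255
world [0.5745 0.2639 0.08  ] lin [0.0126 0.0101 0.0168] rot [ -0.05 -30.67  -0.11]
```

Call:
play_rows([
  {"linear":[0.004,0,0.006],"rotation":[0,-10,0],"claw":1},
  {"linear":[0.008,0,0.011],"rotation":[0,-20,0],"claw":1},
  {"linear":[0.012,0,0.017],"rotation":[0,-30.67,0],"claw":1},
  {"linear":[0.0126,0,0.0168],"rotation":[-0.05,-30.67,-0.1],"claw":1},
  {"linear":[0.0126,0,0.0168],"rotation":[-0.05,-30.67,-0.1],"claw":1},
])

```text
t: 4.62
eef_pos: [0.5743, 0.2641, 0.09]
ee_rot: [-1.571, -0.0, -1.631]
force: [-0.2, 0.7, -1.1]
width: 0.0259
```

```bash
python3 go.py 45 462 80 -93.23
python3 - <<'E'
from h import *
for n in ("top","scene"):
    p,d=eyes.grab_frame(n); X=cloud(n,d); hsv=cv2.cvtColor(p,cv2.COLOR_BGR2HSV)
    x,y,z=X[...,0],X[...,1],X[...,2]
    g=(hsv[...,0]>8)&(hsv[...,0]<25)&(hsv[...,1]>90)&(d>0)&(x>.5)&(x<.63)&(y>0)&(y<.3)&(z>.03)&(z<.1)
    P=X[g]; print(n,g.sum(),P.min(0),P.max(0))
    s=P[P[:,1]>.085]; A=np.c_[s[:,1],np.ones(len(s))]
    print("x slope",np.linalg.lstsq(A,s[:,0],rcond=None)[0],"z",np.linalg.lstsq(A,s[:,2],rcond=None)[0])
    q=P[P[:,1]<.06]; print("nose mean",q.mean(0))
    cv2.imwrite(f"pics/d_{n}.png",p)
E
```

```text
machine TCP mm [ 44.8 462.1  90. ] yaw -93.47 F [-0.2  0.7 -1.1] t 4.625 q6 2.34 w 0.0259
world [0.5745 0.2639 0.08  ] lin [0.0001 0.01   0.0002] rot [ 0.01 -0.24  0.  ]
top 607 [0.54060084 0.05170457 0.05692589] [0.58074864 0.23939715 0.06760867]
x slope [0.06083886 0.55748879] z [-0.00210565  0.0618898 ]
nose mean [0.56323196 0.056221   0.06136237]
scene 764 [0.53870793 0.0488515  0.05320937] [0.58468124 0.24180428 0.06827842]
x slope [0.05854674 0.55682342] z [-0.00241899  0.06228643]
nose mean [0.56143164 0.05462241 0.06246498]
```

View pics/d_scene.png

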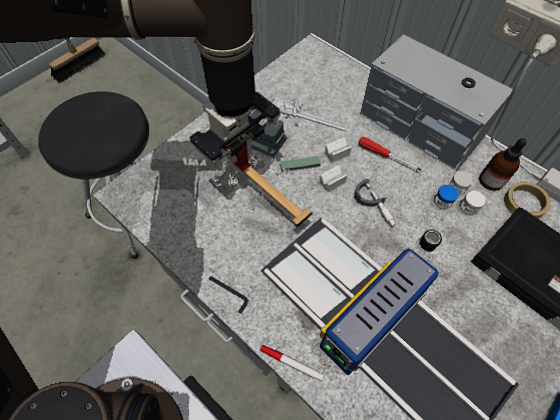

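View pics/d_top.png

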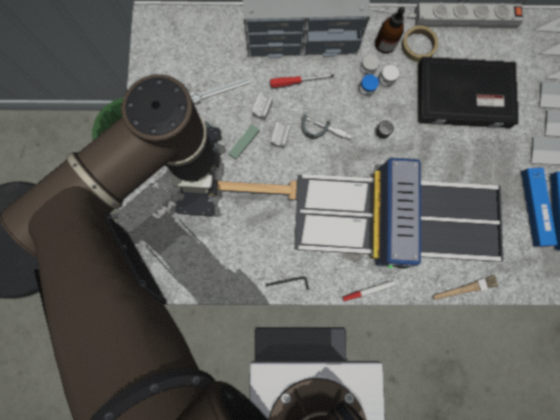

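Call:
play_rows([
  {"linear":[0,0.02,0],"rotation":[0,0.2,0],"claw":1},
  {"linear":[0,0.039,0],"rotation":[0,0.2,0],"claw":1},
  {"linear":[0,0.039,0],"rotation":[0,0.2,0],"claw":1},
  {"linear":[0.006,0.039,0],"rotation":[0,0.2,0],"claw":1},
  {"linear":[0.014,0.039,0],"rotation":[0,0.2,0],"claw":1},
])

```text
t: 5.35
eef_pos: [0.5738, 0.2502, 0.052]
ee_rot: [-1.57, 0.001, -1.633]
force: [-0.6, -0.1, -0.2]
width: 0.0257
```

```bash
python3 go.py 45 385 51 -93.23
```

```text
machine TCP mm [ 45.1 448.3  52. ] yaw -93.57 F [-0.6 -0.1 -0.2] t 5.35 q6 2.36 w 0.0257
world [0.5701 0.1871 0.051 ] lin [0.0633 0.0009 0.0002] rot [-0.06 -0.34 -0.05]
```

Call:
play_rows([
  {"linear":[0.0125,0.001,0],"rotation":[0,-0.3,0],"claw":1},
  {"linear":[0.025,0.001,0],"rotation":[0,-0.34,0],"claw":1},
  {"linear":[0.0375,0.001,0],"rotation":[0,-0.34,0],"claw":1},
  {"linear":[0.05,0.001,0],"rotation":[0,-0.34,0],"claw":1},
  {"linear":[0.0633,0.001,0],"rotation":[0,-0.34,0],"claw":1},
])

```text
t: 5.98
eef_pos: [0.5706, 0.1873, 0.0517]
ee_rot: [-1.568, 0.003, -1.628]
force: [-1.1, 6.3, 0.5]
width: 0.0255
```

```bash
python3 go.py 45 322 51 -93.23
python3 - <<'E'
from h import *
p=eyes.grab_frame("top")[0]; cv2.imwrite("pics/e.png",cv2.resize(p[150:290,220:520],None,fx=2.6,fy=2.6))
E
```

```text
machine TCP mm [ 45.4 385.3  51.7] yaw -93.25 F [-1.1  6.3  0.5] t 5.975 q6 2.44 w 0.0255
world [0.5666 0.1242 0.051 ] lin [ 0.0633  0.0005 -0.0004] rot [-0.17 -0.02 -0.19]
```

View pics/e.png

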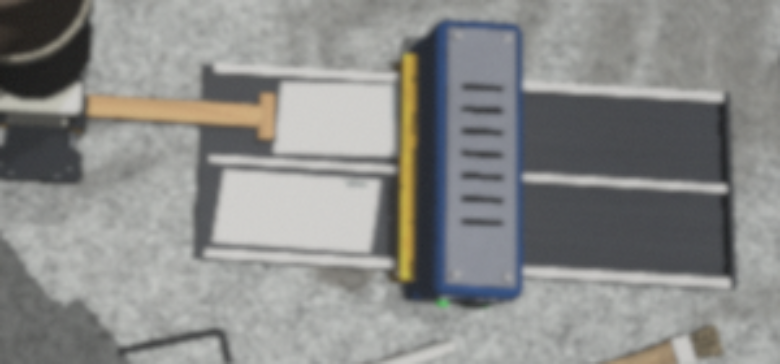

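Call:
play_rows([
  {"linear":[0.0125,0.0005,0],"rotation":[0,0,0],"claw":1},
  {"linear":[0.025,0.0005,0],"rotation":[0,0,0],"claw":1},
  {"linear":[0.0375,0.0005,0],"rotation":[0,0,0],"claw":1},
  {"linear":[0.05,0.0005,0],"rotation":[0,0,0],"claw":1},
  {"linear":[0.0633,0.0005,0],"rotation":[0,0,0],"claw":1},
])

```text
t: 6.65
eef_pos: [0.5668, 0.1226, 0.0515]
ee_rot: [-1.567, 0.004, -1.628]
force: [0.4, 5.6, 1.4]
width: 0.0257
```

```bash
python3 go.py 45 260 51 -93.23
```

```text
machine TCP mm [ 45.3 320.5  51.5] yaw -93.3 F [0.4 5.6 1.4] t 6.65 q6 2.54 w 0.0257
world [0.5631 0.0623 0.051 ] lin [ 0.0605  0.0003 -0.0003] rot [-0.19 -0.07 -0.21]
```

Call:
play_rows([
  {"linear":[0.012,0.0003,0],"rotation":[0,0,0],"claw":1},
  {"linear":[0.024,0.0003,0],"rotation":[0,0,0],"claw":1},
  {"linear":[0.036,0.0003,0],"rotation":[0,0,0],"claw":1},
  {"linear":[0.048,0.0003,0],"rotation":[0,0,0],"claw":1},
  {"linear":[0.0605,0.0003,0],"rotation":[0,0,0],"claw":1},
])

```text
t: 7.28
eef_pos: [0.5634, 0.0622, 0.0512]
ee_rot: [-1.567, 0.005, -1.629]
force: [-0.1, 6.1, 0.1]
width: 0.026
```

```bash
python3 go.py 45 200 51 -93.23;  python3 - <<'E'
from h import *
p=eyes.grab_frame("scene")[0]; cv2.imwrite("pics/f.png",cv2.resize(p[150:420,220:530],None,fx=2.2,fy=2.2))
E
```

```text
machine TCP mm [ 45.3 260.   51.2] yaw -93.34 F [-0.1  6.1  0.1] t 7.275 q6 2.63 w 0.026
world [0.5597 0.0023 0.051 ] lin [ 0.06   -0.     -0.0002] rot [-0.23 -0.11 -0.28]
```

View pics/f.png

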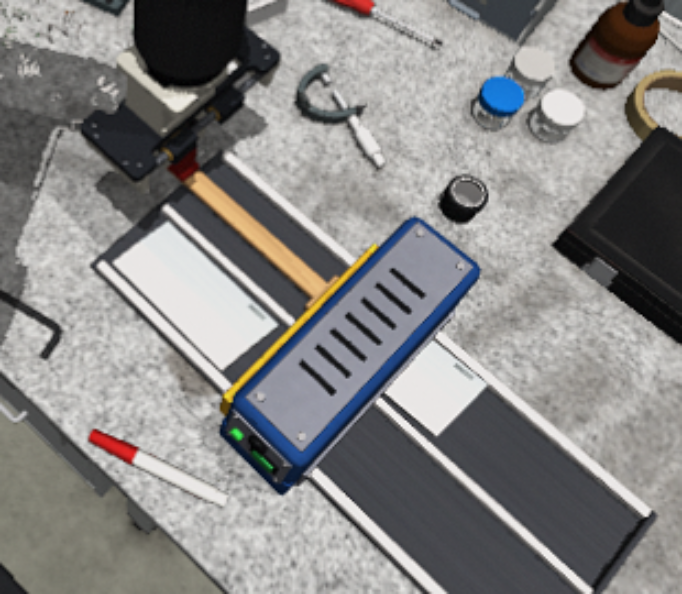

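Call:
play_rows([
  {"linear":[0.012,0,0],"rotation":[-0.1,-0.1,-0.1],"claw":1},
  {"linear":[0.024,0,0],"rotation":[-0.1,-0.1,-0.1],"claw":1},
  {"linear":[0.036,0,0],"rotation":[-0.1,-0.1,-0.1],"claw":1},
  {"linear":[0.048,0,0],"rotation":[-0.1,-0.1,-0.1],"claw":1},
  {"linear":[0.06,0,0],"rotation":[-0.1,-0.1,-0.1],"claw":1},
])

```text
t: 7.95
eef_pos: [0.5591, 0.0002, 0.0509]
ee_rot: [-1.57, 0.002, -1.628]
force: [-1.4, 4.3, -1.2]
width: 0.0258
```

```bash
python3 go.py 45 140 51 -93.23
```

```text
machine TCP mm [ 44.6 197.9  50.9] yaw -93.27 F [-1.4  4.3 -1.2] t 7.95 q6 2.74 w 0.0258
world [ 0.5563 -0.0576  0.051 ] lin [ 0.0579 -0.0003  0.0005] rot [-0.07 -0.04 -0.13]
```

Call:
play_rows([
  {"linear":[0.013,0,0],"rotation":[0,0,0],"claw":1},
  {"linear":[0.026,0,0],"rotation":[0,0,0],"claw":1},
  {"linear":[0.038,0,0],"rotation":[0,0,0],"claw":1},
  {"linear":[0.049,0,0],"rotation":[0,0,0],"claw":1},
  {"linear":[0.058,0,0],"rotation":[0,0,0],"claw":1},
])

```text
t: 8.57
eef_pos: [0.5555, -0.0584, 0.0507]
ee_rot: [-1.57, 0.002, -1.628]
force: [-1.0, 5.4, -1.2]
width: 0.0253
```

```bash
python3 go.py 45 140 51 -93.23;  python3 - <<'E'
from h import *
p=eyes.grab_frame("scene")[0]; q=eyes.grab_frame("top")[0]
cv2.imwrite("pics/g.png",np.hstack([cv2.resize(p[200:420,260:530],(400,326)),cv2.resize(q[150:290,340:512],(400,326))]))
E
```

```text
machine TCP mm [ 44.2 139.1  50.7] yaw -93.3 F [-1.   5.4 -1.2] t 8.575 q6 2.84 w 0.0253
world [ 0.5563 -0.0576  0.051 ] lin [-0.0009 -0.0003  0.0008] rot [-0.04 -0.07 -0.13]
```

View pics/g.png

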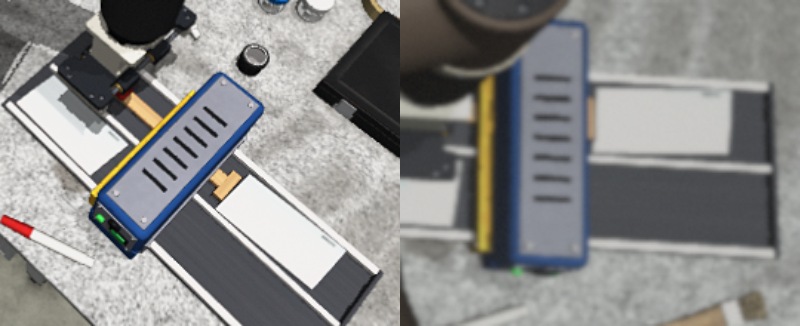

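Call:
play_rows([
  {"linear":[-0.02,0,0.0005],"rotation":[0,0,0],"claw":1},
  {"linear":[-0.05,0,0.001],"rotation":[0,0,0],"claw":1},
  {"linear":[-0.08,0,0.001],"rotation":[0,0,0],"claw":1},
  {"linear":[-0.11,0,0.001],"rotation":[0,0,0],"claw":1},
  {"linear":[-0.14,0,0.001],"rotation":[0,0,0],"claw":1},
])

```text
t: 9.3
eef_pos: [0.5643, 0.0824, 0.0509]
ee_rot: [-1.57, 0.001, -1.627]
force: [0.2, 0.6, -1.1]
width: 0.0259
```

```bash
python3 go.py 45 467 52 -93.23
```

```text
machine TCP mm [ 45.1 280.1  50.9] yaw -93.23 F [ 0.2  0.6 -1.1] t 9.3 q6 2.6 w 0.0259
world [0.5747 0.2689 0.052 ] lin [-1.869e-01 -1.000e-03 -1.000e-04] rot [-0.03  0.   -0.05]
```

Clean withdrawal; nose is clear of the frame. Continue back, then lift.

Call:
play_rows([
  {"linear":[-0.04,-0.001,0],"rotation":[0,0,0],"claw":1},
  {"linear":[-0.085,-0.01,0],"rotation":[0,0,0],"claw":1},
  {"linear":[-0.13,-0.025,0],"rotation":[0,0,0],"claw":1},
  {"linear":[-0.17,-0.035,0],"rotation":[0,0,0],"claw":1},
  {"linear":[-0.187,-0.04,0],"rotation":[0,0,0],"claw":1},
])

```text
t: 9.93
eef_pos: [0.5747, 0.272, 0.0915]
ee_rot: [-1.569, 0.001, -1.624]
force: [-0.2, 0.5, -1.4]
width: 0.0256
```

```bash
python3 go.py -45 467 90 -93.23
```

```text
machine TCP mm [ 44.8 470.1  91.5] yaw -93.07 F [-0.2  0.5 -1.4] t 9.925 q6 2.34 w 0.0256
world [0.4849 0.274  0.09  ] lin [ 0.0029  0.0014 -0.0898] rot [-0.09  0.16 -0.06]
```

Call:
play_rows([
  {"linear":[0,0,-0.03],"rotation":[0,0.1,0],"claw":1},
  {"linear":[0,0,-0.06],"rotation":[0,0.16,0],"claw":1},
  {"linear":[0.001,0,-0.0898],"rotation":[-0.1,0.16,0],"claw":1},
  {"linear":[0.001,0,-0.0898],"rotation":[-0.1,0.16,0],"claw":1},
  {"linear":[0.001,0,-0.0898],"rotation":[-0.1,0.16,0],"claw":1},
])

```text
t: 10.55
eef_pos: [0.4853, 0.2761, 0.0916]
ee_rot: [-1.571, 0.001, -1.627]
force: [0.6, 0.8, -1.4]
width: 0.0255
```

```bash
python3 go.py -45 466 51 -93.23
python3 - <<'E'
from h import *
O=np.array([.5035,-.1948,0]); a=np.radians(-3.23); M=np.array([[np.cos(a),-np.sin(a),0],[np.sin(a),np.cos(a),0],[0,0,1]])
for n in ("top","scene"):
    p,d=eyes.grab_frame(n); X=(cloud(n,d)-O)@M; hsv=cv2.cvtColor(p,cv2.COLOR_BGR2HSV)
    x,y,z=X[...,0],X[...,1],X[...,2]
    g=(hsv[...,0]>8)&(hsv[...,0]<25)&(hsv[...,1]>90)&(d>0)&(abs(x+.045)<.04)&(y>.2)&(y<.45)&(z>.03)&(z<.1)
    P=X[g]; q=P[P[:,1]<P[:,1].min()+.01]; print(n,"nose y",P[:,1].min(),"x",q[:,0].min(),q[:,0].max(),"z slope",np.polyfit(P[:,1],P[:,2],1))
    # bars: bright
    for nm,s,(y0,y1) in (("far",1,(-.26,-.05)),("near",-1,(.06,.24))):
        g=(hsv[...,2]>130)&(hsv[...,1]<50)&(d>0)&(abs(x-s*.045)<.036)&(y>y0)&(y<y1)&(z<.03)
        P=X[g]; 
        if len(P): print(nm,np.percentile(P,[1,99],axis=0).round(4).tolist(),len(P))
    cv2.imwrite(f"pics/i_{n}.png",p)
E
```

```text
machine TCP mm [-44.7 469.1  91.6] yaw -93.19 F [ 0.6  0.8 -1.4] t 10.55 q6 2.22 w 0.0255
world [0.4848 0.273  0.051 ] lin [ 0.0031  0.0406 -0.0003] rot [-0.02  0.04 -0.06]
top nose y 0.25698606668935015 x -0.06286809817817979 -0.02384904762614879 z slope [-0.00040227  0.06315896]
far [[0.0113, -0.2253, 0.0102], [0.0802, -0.0795, 0.0218]] 1554
near [[-0.0797, 0.0704, 0.008], [-0.01, 0.2217, 0.0218]] 1753
scene nose y 0.25228928890112434 x -0.06739194223369167 -0.021586280529598996 z slope [-0.00228953  0.06429254]
far [[0.0112, -0.2249, 0.0117], [0.08, -0.0803, 0.0217]] 2754
near [[-0.0802, 0.0714, 0.0107], [-0.0102, 0.2225, 0.0213]] 2238
```

View pics/i_scene.png

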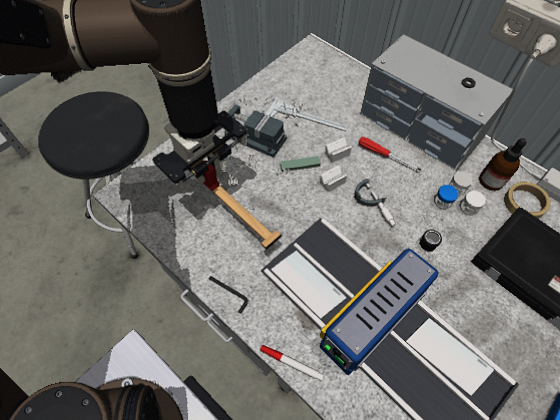

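Call:
play_rows([
  {"linear":[0,0.02,0],"rotation":[0,0,0],"claw":1},
  {"linear":[0,0.0406,0],"rotation":[0,0,0],"claw":1},
  {"linear":[0,0.0406,0],"rotation":[0,0,0],"claw":1},
  {"linear":[0.006,0.0406,0],"rotation":[0,0,0],"claw":1},
  {"linear":[0.016,0.0406,0],"rotation":[0,0,0],"claw":1},
])

```text
t: 11.28
eef_pos: [0.4851, 0.2598, 0.0515]
ee_rot: [-1.57, 0.002, -1.627]
force: [-0.8, -0.6, -1.1]
width: 0.0257
```

```bash
python3 go.py -45 390 51 -93.23
```

```text
machine TCP mm [-43.9 452.9  51.5] yaw -93.23 F [-0.8 -0.6 -1.1] t 11.275 q6 2.24 w 0.0257
world [0.4805 0.1971 0.051 ] lin [ 0.0629  0.0004 -0.0011] rot [-0.05 -0.   -0.1 ]
```

Call:
play_rows([
  {"linear":[0.012,0,-0.0004],"rotation":[0,0,0],"claw":1},
  {"linear":[0.024,0,-0.0008],"rotation":[0,0,0],"claw":1},
  {"linear":[0.037,0,-0.001],"rotation":[0,0,0],"claw":1},
  {"linear":[0.05,0,-0.001],"rotation":[0,0,0],"claw":1},
  {"linear":[0.063,0,-0.001],"rotation":[0,0,0],"claw":1},
])

```text
t: 11.9
eef_pos: [0.4813, 0.1974, 0.0522]
ee_rot: [-1.568, 0.004, -1.627]
force: [-0.5, 6.3, 1.6]
width: 0.0255
```

```bash
python3 go.py -45 327 51 -93.23
```

```text
machine TCP mm [-44.2 390.3  52.2] yaw -93.24 F [-0.5  6.3  1.6] t 11.9 q6 2.32 w 0.0255
world [0.477  0.1342 0.051 ] lin [ 0.0633  0.0009 -0.0008] rot [-0.16 -0.01 -0.25]
```

Call:
play_rows([
  {"linear":[0.0125,0.001,-0.0004],"rotation":[-0.1,0,-0.1],"claw":1},
  {"linear":[0.025,0.001,-0.0008],"rotation":[-0.1,0,-0.1],"claw":1},
  {"linear":[0.0375,0.001,-0.0008],"rotation":[-0.1,0,-0.1],"claw":1},
  {"linear":[0.05,0.001,-0.0008],"rotation":[-0.1,0,-0.1],"claw":1},
  {"linear":[0.063,0.001,-0.0008],"rotation":[-0.1,0,-0.1],"claw":1},
])

```text
t: 12.52
eef_pos: [0.477, 0.1339, 0.051]
ee_rot: [-1.57, 0.003, -1.628]
force: [-1.2, 5.2, 0.3]
width: 0.0259
```

```bash
python3 go.py -45 264 51 -93.23
```

```text
machine TCP mm [-45.  326.7  51. ] yaw -93.25 F [-1.2  5.2  0.3] t 12.525 q6 2.42 w 0.0259
world [0.4734 0.0713 0.051 ] lin [ 0.0627 -0.0001  0.    ] rot [-0.07 -0.02 -0.16]
```

Call:
play_rows([
  {"linear":[0.0125,0,0],"rotation":[0,0,0],"claw":1},
  {"linear":[0.025,0,0],"rotation":[0,0,0],"claw":1},
  {"linear":[0.0375,0,0],"rotation":[0,0,0],"claw":1},
  {"linear":[0.05,0,0],"rotation":[0,0,0],"claw":1},
  {"linear":[0.0625,0,0],"rotation":[0,0,0],"claw":1},
])

```text
t: 13.15
eef_pos: [0.4732, 0.0707, 0.0509]
ee_rot: [-1.57, 0.003, -1.628]
force: [-0.4, 5.2, 0.2]
width: 0.0255
```

```bash
python3 go.py -45 202 51 -93.23
```

```text
machine TCP mm [-45.2 263.3  50.9] yaw -93.26 F [-0.4  5.2  0.2] t 13.15 q6 2.53 w 0.0255
world [0.47   0.0094 0.051 ] lin [ 0.0613 -0.0003  0.0002] rot [-0.07 -0.03 -0.17]
```

Call:
play_rows([
  {"linear":[0.0125,0,0],"rotation":[0,0,0],"claw":1},
  {"linear":[0.025,0,0],"rotation":[0,0,0],"claw":1},
  {"linear":[0.0375,0,0],"rotation":[0,0,0],"claw":1},
  {"linear":[0.05,0,0],"rotation":[0,0,0],"claw":1},
  {"linear":[0.062,0,0],"rotation":[0,0,0],"claw":1},
])

```text
t: 13.78
eef_pos: [0.4692, 0.008, 0.0507]
ee_rot: [-1.57, 0.003, -1.628]
force: [-0.1, 6.1, 1.0]
width: 0.0259
```

```bash
python3 go.py -45 139 51 -93.23
```

```text
machine TCP mm [-45.7 200.5  50.7] yaw -93.28 F [-0.1  6.1  1. ] t 13.775 q6 2.65 w 0.0259
world [ 0.4664 -0.0535  0.051 ] lin [ 0.0615 -0.0005  0.0008] rot [-0.03 -0.05 -0.16]
```

Call:
play_rows([
  {"linear":[0.0135,0,0],"rotation":[0,0,0],"claw":1},
  {"linear":[0.027,0,0],"rotation":[0,0,0],"claw":1},
  {"linear":[0.04,0,0],"rotation":[0,0,0],"claw":1},
  {"linear":[0.052,0,0],"rotation":[0,0,0],"claw":1},
  {"linear":[0.061,0,0],"rotation":[0,0,0],"claw":1},
])

```text
t: 14.4
eef_pos: [0.4646, -0.0539, 0.0503]
ee_rot: [-1.572, 0.003, -1.629]
force: [-0.3, 4.7, 1.0]
width: 0.0259
```

```bash
python3 go.py -45 139 51 -93.23;  cat > bars.py <<'E'
from h import *
O=np.array([.5035,-.1948,0]); a=np.radians(-3.23); M=np.array([[np.cos(a),-np.sin(a),0],[np.sin(a),np.cos(a),0],[0,0,1]])
for n in ("top","scene"):
    p,d=eyes.grab_frame(n); X=(cloud(n,d)-O)@M; hsv=cv2.cvtColor(p,cv2.COLOR_BGR2HSV)
    x,y,z=X[...,0],X[...,1],X[...,2]
    for nm,s in (("far",1),("near",-1)):
        g=(hsv[...,2]>130)&(hsv[...,1]<50)&(d>0)&(abs(x-s*.045)<.03)&(y>-.262)&(y<-.05)&(z<.03)&(z>.01)
        print(n,nm,np.percentile(X[g],[1,99],axis=0).round(4).tolist(),g.sum())
    cv2.imwrite(f"pics/j_{n}.png",p)
E
python3 bars.py
```

```text
machine TCP mm [-46.7 138.5  50.3] yaw -93.32 F [-0.3  4.7  1. ] t 14.4 q6 2.78 w 0.0259
world [ 0.4664 -0.0535  0.051 ] lin [-0.0005 -0.0007  0.0017] rot [ 0.05 -0.09 -0.15]
top far [[0.0156, -0.2251, 0.0111], [0.0741, -0.0798, 0.0217]] 1354
top near [[-0.0742, -0.2271, 0.011], [-0.0158, -0.0789, 0.022]] 1431
scene far [[0.0155, -0.2252, 0.0119], [0.0746, -0.0792, 0.0218]] 2444
scene near [[-0.0743, -0.2274, 0.0126], [-0.0155, -0.0798, 0.0216]] 2549
```

View pics/j_scene.png

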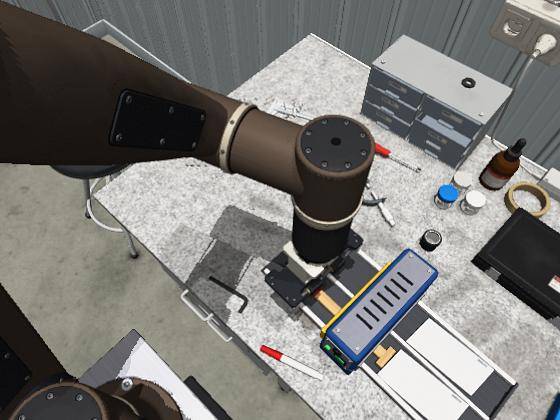

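Call:
play_rows([
  {"linear":[-0.02,0,0.001],"rotation":[0,0,0],"claw":1},
  {"linear":[-0.05,0,0.0015],"rotation":[0,0,0],"claw":1},
  {"linear":[-0.08,0,0.0015],"rotation":[0,0,0],"claw":1},
  {"linear":[-0.11,0,0.0015],"rotation":[0,0,0],"claw":1},
  {"linear":[-0.145,0,0.0015],"rotation":[0,0,0],"claw":1},
])

```text
t: 15.12
eef_pos: [0.4738, 0.0904, 0.0503]
ee_rot: [-1.573, 0.0, -1.629]
force: [0.4, 0.5, -0.4]
width: 0.0255
```

```bash
python3 go.py -30 500 52 -93.23
```

```text
machine TCP mm [-45.8 283.   50.3] yaw -93.31 F [ 0.4  0.5 -0.4] t 15.125 q6 2.49 w 0.0255
world [0.5017 0.3061 0.052 ] lin [-0.217  -0.0017  0.0154] rot [ 0.13 -0.08 -0.02]
```

Call:
play_rows([
  {"linear":[-0.04,-0.003,0],"rotation":[0,0,0],"claw":1},
  {"linear":[-0.085,-0.015,0],"rotation":[0,0,0],"claw":1},
  {"linear":[-0.13,-0.025,0.005],"rotation":[0,0,0],"claw":1},
  {"linear":[-0.175,-0.025,0.01],"rotation":[0,0,0],"claw":1},
  {"linear":[-0.217,-0.02,0.015],"rotation":[0.1,0,0],"claw":1},
])

```text
t: 15.75
eef_pos: [0.5014, 0.3072, 0.0705]
ee_rot: [-1.571, -0.0, -1.628]
force: [0.9, -0.1, -0.4]
width: 0.0255
```

Call:
play_rows([
  {"linear":[0,0,0],"rotation":[0,0,0],"claw":1},
  {"linear":[0,0,0],"rotation":[0,0,0],"claw":1},
])

```text
t: 16.0
eef_pos: [0.5008, 0.3063, 0.0698]
ee_rot: [-1.572, -0.002, -1.627]
force: [-0.2, -1.0, -1.2]
width: 0.0259
```

```bash
python3 go.py -30 500 40.5 -93.23
```

```text
machine TCP mm [-31.  500.2  69.8] yaw -93.23 F [-0.2 -1.  -1.2] t 16.0 q6 2.2 w 0.0259
world [0.5017 0.3061 0.0405] lin [0.0001 0.0293 0.001 ] rot [0.08 0.   0.14]
```

Call:
play_rows([
  {"linear":[0,0.012,0],"rotation":[0,0,0],"claw":1},
  {"linear":[0,0.022,0],"rotation":[0,0,0],"claw":1},
  {"linear":[0,0.0275,0],"rotation":[0.1,0,0.1],"claw":1},
  {"linear":[0,0.029,0],"rotation":[0.1,0,0.1],"claw":1},
  {"linear":[0,0.029,0],"rotation":[0.1,0,0.1],"claw":1},
])

```text
t: 16.62
eef_pos: [0.5008, 0.3063, 0.0409]
ee_rot: [-1.57, -0.001, -1.627]
force: [-0.2, 0.2, -0.3]
width: 0.0258
```

```bash
python3 st.py;python3 go.py -30 500 40.5 -93.23
```

```text
t 16.625 q [ 8.820e-01  3.990e-01 -4.070e-01  1.000e-03 -7.650e-01  2.202e+00] p [0.5008 0.3063 0.0409] rpy [-8.997e+01 -3.000e-02 -9.323e+01] F [-0.2  0.2 -0.3] M [-0.01 -0.15  0.04] w 0.0258
machine TCP mm [-30.9 500.1  40.9] yaw -93.23 F [-0.2  0.2 -0.3] t 16.625 q6 2.2 w 0.0258
world [0.5017 0.3061 0.0405] lin [0.0001 0.0004 0.0009] rot [-0.03  0.    0.03]
```

Force has dropped to about zero, so the stick is on or a hair above the bench. Release gently.

Call:
play_rows([
  {"linear":[0,0.001,0],"rotation":[0,0,0],"claw":1},
  {"linear":[0,0.001,0],"rotation":[0,0,0],"claw":0.6},
  {"linear":[0,0.001,0],"rotation":[0,0,0],"claw":0.3},
  {"linear":[0,0.001,0],"rotation":[0,0,0],"claw":0},
  {"linear":[0,0.001,0],"rotation":[0,0,0],"claw":0},
])

```text
t: 17.25
eef_pos: [0.5009, 0.3063, 0.0399]
ee_rot: [-1.57, -0.001, -1.627]
force: [0.5, -0.0, 0.5]
width: 0.0595
```

Call:
play_rows([
  {"linear":[0,0,0],"rotation":[0,0,0],"claw":0},
  {"linear":[0,0,0],"rotation":[0,0,0],"claw":0},
  {"linear":[0,0,0],"rotation":[0,0,0],"claw":0},
  {"linear":[0,0,0],"rotation":[0,0,0],"claw":0},
])

```text
t: 17.75
eef_pos: [0.5008, 0.3063, 0.0399]
ee_rot: [-1.57, -0.001, -1.627]
force: [0.9, 0.5, 0.8]
width: 0.0874
```

Call:
play_rows([
  {"linear":[0,-0.02,0],"rotation":[0,0,0],"claw":0},
  {"linear":[0,-0.05,0],"rotation":[0,0,0],"claw":0},
  {"linear":[0,-0.09,0],"rotation":[0,0,0],"claw":0},
  {"linear":[-0.03,-0.12,0],"rotation":[0,0,0],"claw":0},
  {"linear":[-0.08,-0.14,0],"rotation":[0,0,0],"claw":0},
])

```text
t: 18.38
eef_pos: [0.5058, 0.3864, 0.1824]
ee_rot: [-1.569, 0.001, -1.629]
force: [1.6, 0.9, 0.5]
width: 0.088
```

```bash
python3 st.py; python3 bars.py
python3 - <<'E'
from h import *
for n in ("scene","top"):
    p,d=eyes.grab_frame(n); X=cloud(n,d); hsv=cv2.cvtColor(p,cv2.COLOR_BGR2HSV)
    x,y,z=X[...,0],X[...,1],X[...,2]
    g=(hsv[...,0]>8)&(hsv[...,0]<25)&(hsv[...,1]>90)&(d>0)&(abs(x-.5)<.06)&(y>0.05)&(y<.35)&(z<.1)
    P=X[g]; print(n,"stick y0",P[:,1].min(),"top z med",np.median(P[:,2]),"slope",np.polyfit(P[:,1],P[:,2],1))
E
```

```text
t 18.375 q [ 9.590e-01  3.250e-01 -1.420e-01  1.000e-03 -1.102e+00  2.124e+00] p [0.5058 0.3864 0.1824] rpy [-8.988e+01  8.000e-02 -9.332e+01] F [1.6 0.9 0.5] M [-0.01 -0.26  0.06] w 0.088
top far [[0.0158, -0.2251, 0.0112], [0.0742, -0.0802, 0.0221]] 1344
top near [[-0.0743, -0.2276, 0.0108], [-0.0157, -0.0799, 0.0217]] 1428
scene far [[0.0157, -0.2248, 0.0121], [0.0743, -0.0806, 0.0218]] 2410
scene near [[-0.0744, -0.227, 0.0125], [-0.0155, -0.0801, 0.0216]] 2544
scene stick y0 0.09103382719662953 top z med 0.012369406377734194 slope [0.00180865 0.01188875]
top stick y0 0.09500997275968044 top z med 0.011644071736405387 slope [-0.00038138  0.01165223]
```

View pics/j_scene.png

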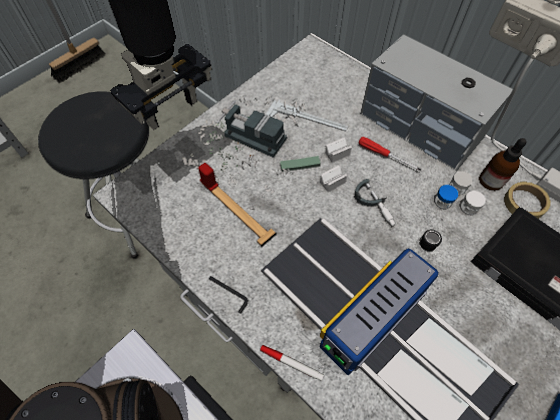

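The stick lies flat on the bench, clear of the deck. Both bars are on the outfeed with their trailing ends level, and the bystanders look unmoved. The arm is clear, so I'm handing in.

```bash
python3 -c "
from station import job
print(job.job_done())"
```

```text
the job is handed in; nothing more can be done
None
```

Both bars were pushed through the demagnetiser with the push stick, the far one first and then the near one. Each went at about 10 cm/s with a push of about 6 N. The stick was then drawn back out and laid on the bench behind the infeed, and the job was handed in at about 18.6 s. The hand-in gives no verdict.

- **Bars:** in both cameras the trailing ends lie at about y = -80 mm of the machine, roughly 36 mm beyond the exit face. They are level within about 1 mm and lie flat on the tray.
- **Stick:** its top is 12 mm above the bench and level within about 0.002 rad. Its nose is about 30 mm clear of the deck end.
- **Gripper:** it was open and lifted clear of everything.
- **Bystanders:** by eye in the last picture they were where they started; I did not measure them again at the end.

No check failed, and the two cameras disagreed by no more than about 4 mm.

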